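# Park the locking plunger and slide the carburettor jig over

## Robot

A 6-joint arm with a two-finger parallel gripper is mounted at the origin on the work surface. World frame = base frame: x ahead of the robot, y to its left, z up, the work surface at z = 0. Lengths are in m, angles in rad, forces in N, time in s.
With the tool pointing down it reaches from about 0.35 to 0.775 m from the base axis. Payload 7.3 kg.
Tool frame: the origin (TCP) lies at the centre of the arm's flange, where the gripper is bolted on; the fingertips stand 178 mm ahead of it and the grasp point (between the pads) lies 159 mm ahead of it (tip_extent is the distance from the TCP to the fingertips, in m); z points along the fingers, y is the line along which they close (so a half turn about z gives the same grasp; the last joint's range is limited). The gripper opens to 92 mm and grips with 3 to 60 N. Pads are 19 mm wide; open, the fingers measure 130 mm over their backs; the gripper's body (75 mm by 190 mm) begins 47 mm behind the grasp point.
Start: joints at [1.143, 0.342, 1.524, -0, 1.275, -0.146], TCP at [0.146, 0.504, 0.405] pointing down, gripper open.
Joint ranges: [-2.53, 2.53], [-0.77, 2.02], [0.04, 2.7], [-1, 4.14], [0.28, 2.66], [-3.11, 3.11]. Speed limits (rad/s): [2.57, 2.57, 3.14, 3.14, 3.14, 3.14].

## Interface

Orientations are given as [roll, pitch, yaw] about the fixed x, y, z axes, in that order (R = Rz(yaw) Ry(pitch) Rx(roll)).
In Python, from cell import * gives the robot as it stands.
- The arm moves only by the tool arm_command, never from a script. Its arguments are lists of equal length, an entry for each row: "xyz": the shift along the world's x, y, z in mm, a list of three; "spin": the turn about the world's z in degrees. In form: {"xyz": [[tx, ty, tz], ...], "spin": [spin, ...]}. A call has 1 to 20 rows; each row shifts and turns the commanded pose from where the row before left it; what a row does not reach is not made up. A row lasts 1/10 s, in which the tool goes at most 50 mm and 8.59 degrees, less where a joint would pass 70% of its speed; a pose out of reach is approached as far as the arm can. A call with a gripper value outside its range is refused whole. "jaw" is the opening, from -1 (shut) to 1 (fully open), set as the call begins (left out, the last holds). The fingers move at their own pace and stop on an object; "squeeze" is the grip in N (left out, the last holds). Time passes only in rows, so rows that do not move let the fingers close. It gives the time, the measured TCP pose, the force, the opening and the grip force at its end, in the units of the state.
- observe(): the state, without advancing time (a new reading comes with each control period).
- read_camera(name): name is "scene" or "top"; returns a dict with "img" (420x560x3 uint8, red, green, blue), "depth" (420x560 float32, m along the optical axis (not along the pixel's ray), 0 where there is no reading), "fx", "fy", "cx", "cy" (pixels), "world_from_camera" (4x4, takes a point from camera to world coordinates). Camera axes: x right, y up, looking along -z (the intrinsics and any distortion apply to the point x, -y, -z); pixel columns grow to the right and rows downward; lengths in m; the calibration is good to about 2 mm. A picture is of the moment at which its call begins.
- hand_in(): hands the job in; it is judged then, once.
The state is a dict: "time": time; "qpos": joint angles; "qvel": joint speeds; "joint_efforts": joint torques, N m; "tool_pos": TCP position; "tool_rot": TCP orientation; "contact_force": force on the tool from outside, world axes, zero at the start; "torque": the same for the moment, N m; "opening": finger opening in m; "grip_force": force on a finger pad.
Only numpy, scipy, OpenCV 4.12 (cv2) and the standard library are available. Lean on these libraries where they do the work, as an engineer would, in place of code of your own. Each camera call takes 0.05 s, during which the arm holds its last target. There are 200 camera calls.

## Task

Unlock the sliding carriage of the carburettor jig: pull the red plunger knob up, turn it clockwise and let it down into its rest notch, so that it stays up by itself when you let go. Then slide the carriage gently by its red post all the way to the other end, and let go. Do not force the plunger and leave the other things on the bench where they are.

Things in the scene. Friction and masses are not known exactly. Their poses are not given: they have to be found in the camera images.
- jig: Steel jig bolted to the bench, 200 x 320 mm; origin on the bench. Its y axis is the way the carriage slides, z is up. The carriage bears a twin-choke aluminium carburettor (top at z 105 mm, between jig x -73 and -11 mm); a blue bracket on the far (+x) side holds the plunger, its vertical axis at jig x 70, y 0 mm.
- knob: Red plunger knob; origin on its axis. Its x axis points along the bar and the cross pin below it (white mark on top at that end): to the jig's +x when locked, turning clockwise. Bar 40 mm long (x), 14 wide (y), 26 high; pin 5 mm square, reaching 31 mm out. More than 40 N at the pin is forcing it: turning before it clears the slot, or on when it is down in the notch or at a stop.
- knob_grip (a point): Point in the knob to grip, on the axis, 9 mm below the bar's top and 17 mm above its underside, 97 mm above the bench when locked; axes as the knob's. It turns stiffly, with about 0.1 N m of friction.
- plunger (a joint): How far the plunger is pulled up (m): 0 locked, at least 0.014 for the pin to clear the slot onto the land, 0.0105 with the pin down in the rest notch, 0.020 hard stop. A spring pulls it down with 4 N at 0 and 7 N at 0.014 (the moving part's weight adds 1.6 N).
- carriage (a joint): How far the carriage has slid along the jig's +y (m): 0 at the start, 0.090 at the far stop. It takes about 3 to 5 N. It is locked while the 8 mm plunger tip stands 8 mm deep in the 11 mm hole of its strip; pushing it against the locked plunger with more than 40 N is forcing it.
- post_top (a point): Centre of the top of the carriage's red upright post, 16 mm in diameter, 55 mm tall, top 87 mm above the bench; axes as the jig's. At least 25 mm is free on both sides along x.
- spray_can: Bystander: upright can with a red band, 60 mm across, 160 mm tall; origin at the middle of its underside.
- tub: Bystander: red open plastic tub, 120 x 160 x 70 mm; origin at the middle of its underside.
- spanner: Bystander: steel spanner 170 mm long lying on the bench; origin at its middle.
- slot_mouth (a point): Point 27.5 mm out from the plunger's axis (to jig +x), at the top of the dark steel crown round the plunger (outer radius 31 mm, level land at z 70 mm); axes as the jig's. Here a deep slot holds the knob's cross pin. Lifted clear, the pin rides clockwise (seen from above) on the land. Taller stops stand just counter-clockwise of the slot and about 1.65 rad clockwise of it.
- rest_ring_axis (a point): On the plunger's axis at the height of the land. A brass ring in the land has the one rest notch, 6.6 mm wide, 3.5 mm deep, 0.92 to 1.42 rad clockwise from the slot: elsewhere every time, and not measured (this point has the jig's axes); a small yellow tab outside marks it. Over the notch the land no longer bears the pin; down in it the pin has about 0.03 rad of play each way.

How it is judged:
By the outcome, as a careful person would: the job done as asked, in the order asked, and still so for the second after the job is handed in, with the robot touching nothing.
It also fails if it takes over 72 s, if anything falls off the work surface, if the arm or the gripper's body presses on something with over 40 N, if the wrist force passes 120 N, or if a joint passes its speed limit or range.

## Working session

There is one attempt and no reset: what is moved stays moved. The work goes in short steps, Python scripts to look and compute and a tool call to move; the robot and the scene stay as the last step left them, time stands still between calls to the robot, and variables do not carry over. Pictures are saved under pics/ and viewed, at most 10 in all, crops included, and the job is handed in when it is done.

Besides the shell and the picture viewer there is one more tool, called by a JSON object that holds its "op" and its "data", one argument or row to a line. arm_command: Moves the arm, as the interface text tells. Its arguments: {"type":"object","properties":{"xyz":{"type":"array","items":{"type":"array","items":{"type":"number"}}},"spin":{"type":"array","items":{"type":"number"}},"jaw":{"type":"number"},"squeeze":{"type":"number"}},"required":["xyz","spin"]}

```bash
mkdir -p pics
cat > h.py <<'E'
from cell import *
import numpy as np, cv2
def grab(n,tag):
    c=read_camera(n); np.savez(f'{tag}.npz',**c); return c
def pt(c,u,v,d=None,z=None):
    K=np.array([(u-c['cx'])/c['fx'],-(v-c['cy'])/c['fy'],-1.])
    T=np.array(c['world_from_camera'])
    if z is not None:
        r=T[:3,:3]@K; return T[:3,3]+r*(z-T[2,3])/r[2]
    if d is None: d=float(c['depth'][int(round(v)),int(round(u))])
    return T[:3,:3]@(K*d)+T[:3,3]
def proj(c,p):
    T=np.array(c['world_from_camera']); q=T[:3,:3].T@(np.array(p)-T[:3,3])
    return c['cx']+c['fx']*q[0]/-q[2], c['cy']-c['fy']*q[1]/-q[2]
def crop(c,u0,v0,u1,v1,s,name):
    cv2.imwrite(f'pics/{name}.png',cv2.resize(c['img'][v0:v1,u0:u1,::-1],None,fx=s,fy=s,interpolation=cv2.INTER_CUBIC))
E
python3 - <<'E'
from h import *
print(observe())
for n in('top','scene'):
    c=grab(n,n+'0'); print({k:v for k,v in c.items() if k not in('img','depth')}); crop(c,0,0,560,420,1.4,n+'0')
E
```

```text
{'time': 0.0, 'qpos': array([ 1.14301923e+00,  3.42679929e-01,  1.52503507e+00, -2.98240643e-05,
        1.27538027e+00, -1.45998451e-01]), 'qvel': array([-8.61729611e-04, -2.12898007e-03, -5.06748303e-05,  1.05706747e-03,
        1.03871647e-03, -3.19336108e-04]), 'joint_efforts': array([ 2.17047855e-04, -4.31227076e+01, -2.44225448e+01,  7.19799497e-02,
        5.55974082e-02, -1.50286869e-04]), 'tool_pos': array([0.14590427, 0.50416596, 0.40406067]), 'tool_rot': array([-3.14010188e+00, -1.90384581e-04,  2.85982257e+00]), 'contact_force': array([-0.06457373, -0.62493121,  0.33212276]), 'torque': array([-0.02534016, -0.03797595, -0.03703485]), 'grip_force': 0.0, 'opening': 0.09135287966553199}
{'fx': 484.0741019931013, 'fy': 484.0741019931013, 'cx': 275.9548843368709, 'cy': 214.90221048051507, 'world_from_camera': array([[-0.01726362,  0.98543959, -0.16914719,  0.39723648],
       [-0.99935453, -0.02233674, -0.02813543,  0.01054176],
       [-0.03150397,  0.16855229,  0.98518913,  1.35653589],
       [ 0.        ,  0.        ,  0.        ,  1.        ]])}
{'fx': 430.7526767281345, 'fy': 430.7526767281345, 'cx': 279.4898844596664, 'cy': 219.46382076781487, 'world_from_camera': array([[-0.75425433, -0.55941776,  0.3437327 ,  0.96310421],
       [ 0.65655574, -0.63789497,  0.40252277,  0.45559838],
       [-0.00591302,  0.52928422,  0.84842398,  0.98607776],
       [ 0.        ,  0.        ,  0.        ,  1.        ]])}
```

View pics/top0.png

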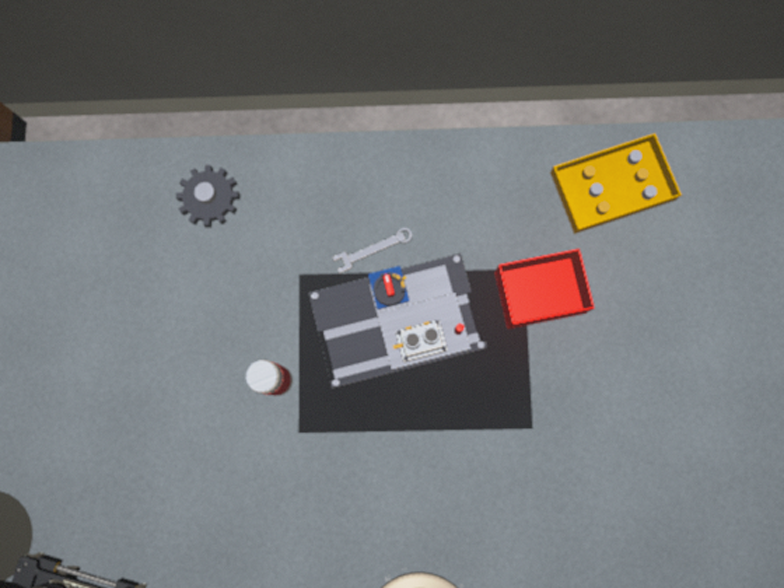

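View pics/scene0.png

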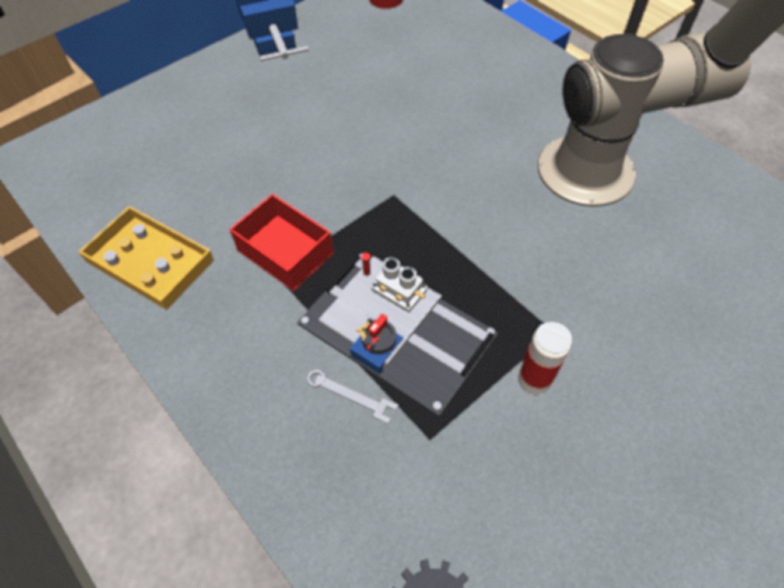

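The top view shows the jig at about (400,315) in the 1.4x picture: knob (388,285), post (459,328). The carriage slides to the left (+y) and the tub is to the right of it. Next I'll enlarge both views.

Run:
```python
from h import *
c=dict(np.load('top0.npz'));s=dict(np.load('scene0.npz'))
a=cv2.resize(c['img'][180:245,255:345,::-1],None,fx=8,fy=8,interpolation=cv2.INTER_CUBIC); cv2.imwrite('pics/t1.png',a)
a=cv2.resize(s['img'][170:270,240:340,::-1],None,fx=6,fy=6,interpolation=cv2.INTER_CUBIC); cv2.imwrite('pics/s1.png',a)
# bolts
for u,v in[(314,296),(456,259),(481,345),(336,382)]: print(pt(c,u/1.4,v/1.4),pt(c,u/1.4,v/1.4,z=.02))
```

```text
[0.64044543 0.19444884 0.01713816] [0.63992577 0.19405589 0.02      ]
[ 0.71151066 -0.09406377  0.00989141] [ 0.70915156 -0.09327855  0.02      ]
[ 0.53517021 -0.13740509  0.01082513] [ 0.5342298 -0.1363964  0.02     ]
[0.46728004 0.1508138  0.01704128] [0.46712532 0.15050396 0.02      ]
```

View pics/t1.png

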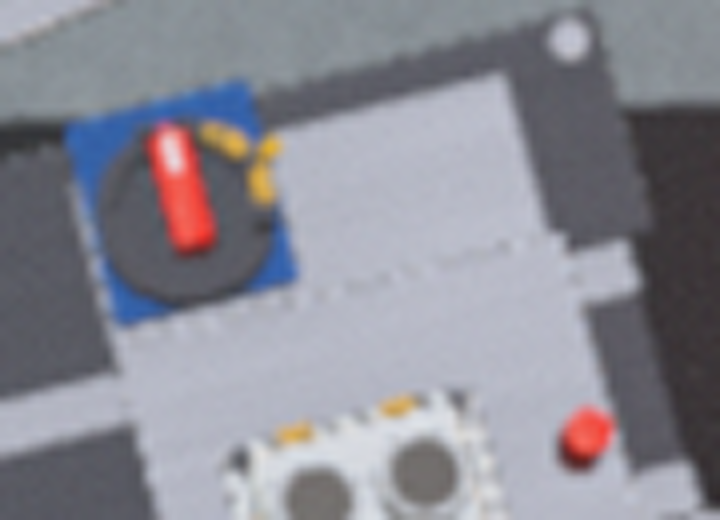

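View pics/s1.png

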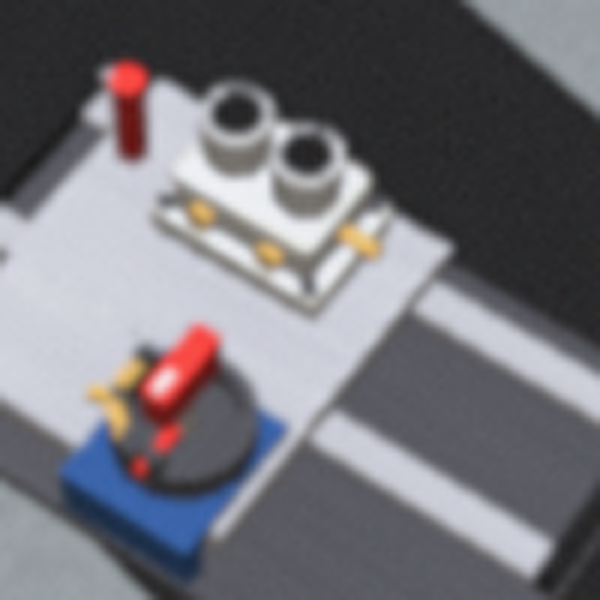

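The crops show the bar's top running from (165,125) to (196,232) in t1, the crown disc centred near (187,212), and the post top at (590,432). The brass arcs leave a gap for the notch, marked by the yellow tab at (268,148).

Run:
```python
from h import *
c=dict(np.load('top0.npz'));s=dict(np.load('scene0.npz'))
B=np.array([pt(c,u/1.4,v/1.4,z=.016)[:2] for u,v in[(314,296),(456,259),(481,345),(336,382)]])
cen=B.mean(0); yv=(B[0]-B[1])+(B[3]-B[2]); yaw=np.arctan2(yv[1],yv[0])-np.pi/2
R=lambda a:np.array([[np.cos(a),-np.sin(a)],[np.sin(a),np.cos(a)]])
print('jig',cen,yaw,'dims',np.linalg.norm(B[0]-B[1]),np.linalg.norm(B[1]-B[2]))
print('axis from jig',cen+R(yaw)@[.07,0])
T=lambda u,v:((u+.5)/8+255-.5,(v+.5)/8+180-.5)
S=lambda u,v:((u+.5)/6+240-.5,(v+.5)/6+170-.5)
print('crown',pt(c,*T(187,212),z=.07))
for n,m in(('barA',(165,125)),('barB',(196,232)),('post',(590,432))):
    print(n,pt(c,*T(*m),z=.087 if n=='post' else .106),pt(c,*T(*m)))
print('post S',pt(s,*S(129,77),z=.087), 'bar S',pt(s,*S(182,362),z=.106),'crown S',pt(s,*S(188,418),z=.07))
ax=pt(c,*T(187,212),z=.07)[:2]
for m in((268,148),(225,138),(262,185)):
    p=pt(c,*T(*m),z=.07)[:2]-ax; print('T',np.hypot(*p),yaw-np.arctan2(p[1],p[0]))
ax=pt(s,*S(188,418),z=.07)[:2]
for m in((98,393),(130,375),(118,418)):
    p=pt(s,*S(*m),z=.07)[:2]-ax; print('S',np.hypot(*p),yaw-np.arctan2(p[1],p[0]))
# colour centroids of tops
for nm,k in(('top',c),('scene',s)):
    h=cv2.cvtColor(k['img'],cv2.COLOR_RGB2HSV)
    m=((h[...,0]<6)|(h[...,0]>174))&(h[...,1]>140)&(h[...,2]>70)
    n,l,st,ce=cv2.connectedComponentsWithStats(m.astype('uint8'))
    for i in range(1,n):
        if 4<st[i][4]<400:
            v,u=np.where(l==i); P=np.array([pt(k,a,b) for a,b in zip(u,v)]); 
            t=P[P[:,2]>P[:,2].max()-.008]; print(nm,st[i],P[:,2].max(),t.mean(0))
```

```text
jig [0.58817786 0.02877563] 0.23309653837906574 dims 0.29644043810665344 0.1806968093223736
axis from jig [0.65628476 0.04494503]
crown [0.6422625  0.04149817 0.07      ]
barA [0.66479675 0.04736977 0.106     ] [0.6751768  0.04879852 0.0574852 ]
barB [0.62865331 0.03779571 0.106     ] [0.62878992 0.0378118  0.10526179]
post [ 0.5621876  -0.09036601  0.087     ] [ 0.56230094 -0.09043534  0.08612767]
post S [ 0.56028547 -0.08816165  0.087     ] bar S [0.6428161  0.04512926 0.106     ] crown S [0.64498797 0.05007082 0.07      ]
T 0.03514779335804732 1.1480170489038994
T 0.02855651967049415 0.7195907219259456
T 0.026993994943972473 1.4754642434166751
S 0.03875974995991138 1.2595009482189243
S 0.031448556288787774 1.6510168793027478
S 0.028442976104241607 0.952677071089701
top [273 197   9  15  67] 1.356535890557306 [0.39723648 0.01054176 1.35653589]
top [326 232   5   6  25] 0.08903917266339323 [ 0.56183709 -0.08947326  0.08601917]
top [197 277   5   4   7] 0.08895757363789802 [0.45473067 0.24815809 0.08895757]
scene [265   0  22   5  87] 0.027793587627005123 [-0.06922607 -0.76351309  0.02317375]
scene [259 180   6  16  59] 0.08899879342289618 [ 0.56236885 -0.08618217  0.08658484]
scene [263 225  13  20 108] 0.9860777576669538 [0.96310421 0.45559838 0.98607776]
scene [262 246   3   4   8] 0.07281904961817565 [0.67231749 0.05660742 0.07281905]
scene [373 251  26  26 345] 0.9860777576669538 [0.96310421 0.45559838 0.98607776]
```

Run:
```python
from h import *
for nm in('top','scene'):
    k=dict(np.load(nm+'0.npz'))
    h=cv2.cvtColor(k['img'],cv2.COLOR_RGB2HSV)
    P=[];C=[]
    for v in range(420):
        for u in range(560):
            if k['depth'][v,u]>0:
                p=pt(k,u,v)
                if np.hypot(p[0]-.645,p[1]-.044)<.05 and .062<p[2]<.125: P.append(p);C.append(h[v,u])
    P=np.array(P);C=np.array(C)
    t=P[P[:,2]>.098]; r=cv2.minAreaRect((t[:,:2]*1000).astype('f4')); print(nm,len(t),t.mean(0),t[:,2].max(),r)
    l=P[(P[:,2]<.080)&(P[:,2]>.064)]; r=cv2.minEnclosingCircle((l[:,:2]*1000).astype('f4')); print(len(l),np.median(l,0),r)
    y=P[(C[:,0]>12)&(C[:,0]<35)&(C[:,1]>90)]; print('brass',np.c_[y*1000].round(0).tolist())
```

```text
top 77 [0.64434574 0.04385245 0.10538263] 0.11412869416046223 ((645.1728515625, 43.65907287597656), (38.894927978515625, 13.952814102172852), 13.977510452270508)
103 [0.65021782 0.03270027 0.06816459] ((647.100830078125, 39.46220779418945), 35.084991455078125)
brass [[671.0, 35.0, 65.0], [670.0, 33.0, 69.0], [669.0, 30.0, 72.0], [670.0, 27.0, 71.0], [668.0, 36.0, 66.0], [667.0, 33.0, 71.0], [667.0, 30.0, 72.0], [667.0, 27.0, 72.0], [666.0, 25.0, 73.0], [667.0, 14.0, 70.0], [668.0, 11.0, 65.0], [666.0, 30.0, 64.0], [663.0, 27.0, 74.0], [664.0, 25.0, 71.0], [666.0, 22.0, 63.0], [664.0, 17.0, 70.0], [665.0, 14.0, 63.0], [663.0, 28.0, 63.0], [662.0, 22.0, 66.0], [662.0, 17.0, 67.0], [659.0, 17.0, 67.0], [655.0, 19.0, 72.0], [655.0, 17.0, 72.0], [656.0, 14.0, 70.0], [653.0, 19.0, 68.0], [652.0, 17.0, 72.0], [653.0, 14.0, 71.0], [650.0, 20.0, 70.0], [650.0, 17.0, 70.0], [651.0, 14.0, 67.0], [647.0, 17.0, 71.0], [648.0, 14.0, 66.0]]
scene 100 [0.64461047 0.04641674 0.10490146] 0.10868088792603692 ((643.9692993164062, 46.03340148925781), (39.355979919433594, 14.389810562133789), 11.664110183
[... 190 characters left out ...]
 71.0], [646.0, 17.0, 69.0], [645.0, 20.0, 71.0], [642.0, 20.0, 67.0], [651.0, 16.0, 69.0], [651.0, 19.0, 71.0], [649.0, 21.0, 71.0], [645.0, 20.0, 66.0], [654.0, 19.0, 69.0], [652.0, 20.0, 69.0], [649.0, 21.0, 68.0], [657.0, 23.0, 73.0], [654.0, 24.0, 72.0], [665.0, 13.0, 65.0], [664.0, 16.0, 67.0], [662.0, 17.0, 67.0], [660.0, 18.0, 66.0], [664.0, 19.0, 67.0], [663.0, 23.0, 72.0], [660.0, 23.0, 68.0], [665.0, 25.0, 72.0], [663.0, 26.0, 69.0], [661.0, 28.0, 70.0], [667.0, 27.0, 72.0], [664.0, 28.0, 70.0], [662.0, 29.0, 68.0], [669.0, 29.0, 71.0], [666.0, 30.0, 69.0], [664.0, 32.0, 69.0], [668.0, 32.0, 68.0], [666.0, 34.0, 69.0], [670.0, 35.0, 71.0], [667.0, 35.0, 67.0], [671.0, 36.0, 68.0]]
```

The axis is at about (0.645, 0.0445) and the jig's yaw is about 13.4 deg. The notch is about 1.2 rad clockwise of the slot, and the post is at (0.562, -0.089). These agree with the given heights and sizes, so I'll move over the knob.

{"op": "arm_command", "data": {
  "xyz": [
    [25, -23, 0],
    [25, -23, 0],
    [25, -23, 0],
    [25, -23, 0],
    [25, -23, 0],
    [25, -23, 0],
    [25, -23, 0],
    [25, -23, 0],
    [25, -23, 0],
    [25, -23, 0],
    [25, -23, 0],
    [25, -23, 0],
    [25, -23, 0],
    [25, -23, 0],
    [25, -23, 0],
    [25, -23, 0],
    [25, -23, 0],
    [25, -23, 0],
    [24, -23, 0],
    [25, -22, 0]
  ],
  "spin": [1.5, 1.5, 1.5, 1.5, 1.5, 1.5, 1.5, 1.5, 1.5, 1.5, 1.5, 1.5, 1.5, 1.5, 1.5, 1.5, 1.5, 1.5, 1.5, 1],
  "jaw": 0
}}

```text
time: 2.1
tool_pos: [0.6458, 0.0442, 0.4042]
tool_rot: [3.141, -0.001, -2.908]
contact_force: [0.1, 0.3, 0.3]
opening: 0.0455
grip_force: 0.0
```

{"op": "arm_command", "data": {
  "xyz": [
    [0, 0, -15],
    [0, 0, -15],
    [0, 0, -15],
    [0, 0, -15],
    [0, 0, -15],
    [0, 0, -10],
    [0, 0, -5],
    [0, 0, 0],
    [0, 0, 0]
  ],
  "spin": [0, 0, 0, 0, 0, 0, 0, 0, 0]
}}

```text
time: 3.0
tool_pos: [0.6451, 0.0453, 0.3153]
tool_rot: [-3.141, 0.001, -2.908]
contact_force: [-0.4, -0.1, 1.0]
opening: 0.0462
grip_force: 0.0
```

{"op": "arm_command", "data": {
  "xyz": [
    [0, 0, -12],
    [0, 0, -12],
    [0, 0, -12],
    [0, 0, -10],
    [0, 0, -7],
    [0, 0, -4],
    [0, 0, 0],
    [0, 0, 0]
  ],
  "spin": [0, 0, 0, 0, 0, 0, 0, 0]
}}

```text
time: 3.8
tool_pos: [0.6451, 0.0453, 0.2581]
tool_rot: [-3.141, 0.001, -2.909]
contact_force: [1.0, 0.5, -0.5]
opening: 0.0459
grip_force: 0.0
```

{"op": "arm_command", "data": {
  "xyz": [
    [0, 0, 0],
    [0, 0, 0],
    [0, 0, 0],
    [0, 0, 0],
    [0, 0, 0],
    [0, 0, 0],
    [0, 0, 0],
    [0, 0, 0]
  ],
  "spin": [0, 0, 0, 0, 0, 0, 0, 0],
  "jaw": -1,
  "squeeze": 10
}}

```text
time: 4.6
tool_pos: [0.6451, 0.0447, 0.2579]
tool_rot: [-3.141, 0.0, -2.909]
contact_force: [0.4, -5.3, 1.2]
opening: 0.0139
grip_force: 10.0
```

Run:
```python
from h import *
o=observe();print(o['contact_force'],o['torque'],o['tool_pos'])
s=grab('scene','s2'); crop(s,200,130,360,280,4,'s2')
```

```text
[ 0.41402127 -5.29580261  1.19996653] [-0.95571572 -0.11775189  0.01104951] [0.64513794 0.04468431 0.25791328]
```

View pics/s2.png

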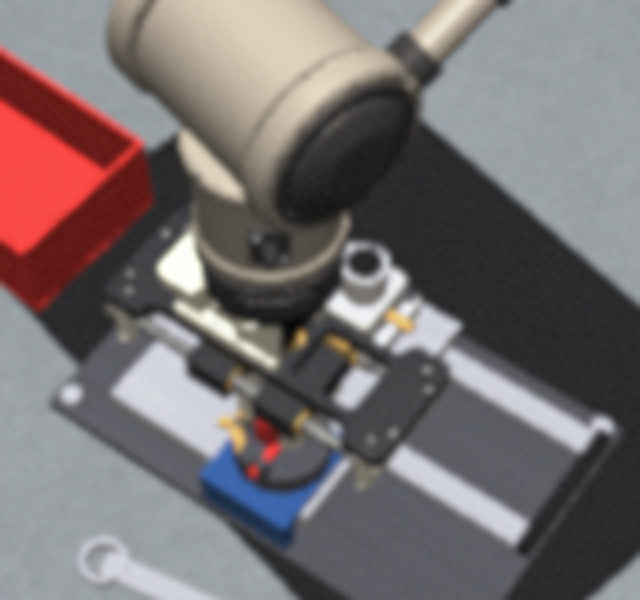

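The fingers hold the bar (opening 13.9 mm), with the pin still in its slot at about (262,460). I'll relieve the side force and tighten the grip.

{"op": "arm_command", "data": {
  "xyz": [
    [0, -1, 0],
    [0, 0, 0],
    [0, 0, 0],
    [0, 0, 0],
    [0, 0, 0]
  ],
  "spin": [0, 0, 0, 0, 0],
  "squeeze": 45
}}

```text
time: 5.15
tool_pos: [0.6451, 0.0443, 0.2579]
tool_rot: [-3.142, 0.001, -2.908]
contact_force: [0.3, -2.9, 1.1]
opening: 0.0139
grip_force: 45.0
```

```bash
python3 -c "
from h import *
o=observe();print(o['contact_force'],o['torque'],o['tool_pos'],o['tool_rot'])"
```

```text
[ 0.29966738 -2.86532161  1.06879536] [-0.47827247 -0.34010676 -0.00651317] [0.64509345 0.04434217 0.25789784] [-3.14152338e+00  6.05694553e-04 -2.90847694e+00]
```

{"op": "arm_command", "data": {
  "xyz": [
    [0, -1, 3],
    [0, 0, 3],
    [0, 0, 3],
    [0, 0, 3],
    [0, 0, 3],
    [0, 0, 2],
    [0, 0, 0],
    [0, 0, 0],
    [0, 0, 0]
  ],
  "spin": [0, 0, 0, 0, 0, 0, 0, 0, 0]
}}

```text
time: 6.05
tool_pos: [0.6451, 0.0439, 0.2737]
tool_rot: [3.14, -0.0, -2.908]
contact_force: [5.0, 0.9, -8.9]
opening: 0.0136
grip_force: 45.0
```

```bash
python3 -c "
from h import *
o=observe();print(o['contact_force'],o['torque'],o['tool_pos'],o['tool_rot'])"
```

```text
[ 5.0417095   0.93896593 -8.90641524] [ 0.24191492 -1.10822058  0.01021415] [0.64505923 0.04386916 0.27373143] [ 3.14029117e+00 -2.13682482e-04 -2.90836698e+00]
```

{"op": "arm_command", "data": {
  "xyz": [
    [0.5, 0, 0],
    [0, 0, 0],
    [0, 0, 0],
    [0, 0, 0]
  ],
  "spin": [-1, -3, -4, 0]
}}

```text
time: 6.45
tool_pos: [0.6454, 0.0436, 0.2737]
tool_rot: [3.141, -0.001, -3.049]
contact_force: [5.2, 1.7, -9.1]
opening: 0.0137
grip_force: 45.0
```

```bash
cat > st.py <<'E'
from h import *
o=observe();y=o['tool_rot'][2];print('F',o['contact_force'].round(1),'Tz',o['torque'].round(2),'lift',((o['tool_pos'][2]-.2579)*1e3).round(2),o['tool_pos'].round(4),'cw',round((-2.9084-y)%6.2832,3))
E
python3 st.py
```

```text
F [ 5.2  1.7 -9.1] Tz [ 0.18 -0.99 -0.11] lift 15.83 [0.6454 0.0436 0.2737] cw 0.141
```

{"op": "arm_command", "data": {
  "xyz": [
    [0.5, 0, 0],
    [0, 0, 0],
    [0, 0, 0],
    [0, 0, 0],
    [0, 0, 0],
    [0, 0, 0]
  ],
  "spin": [-4, -4, -4, -4, -4, -4]
}}

```text
time: 7.05
tool_pos: [0.6456, 0.0432, 0.2738]
tool_rot: [-3.141, -0.002, 2.815]
contact_force: [2.7, -1.5, -8.9]
opening: 0.0135
grip_force: 45.0
```

```bash
python3 st.py; python3 -c "
from h import *
s=grab('scene','s3'); crop(s,240,190,320,265,8,'s3')"
```

```text
F [ 2.7 -1.5 -8.9] Tz [-0.22 -0.7   0.14] lift 15.91 [0.6456 0.0432 0.2738] cw 0.559
```

View pics/s3.png

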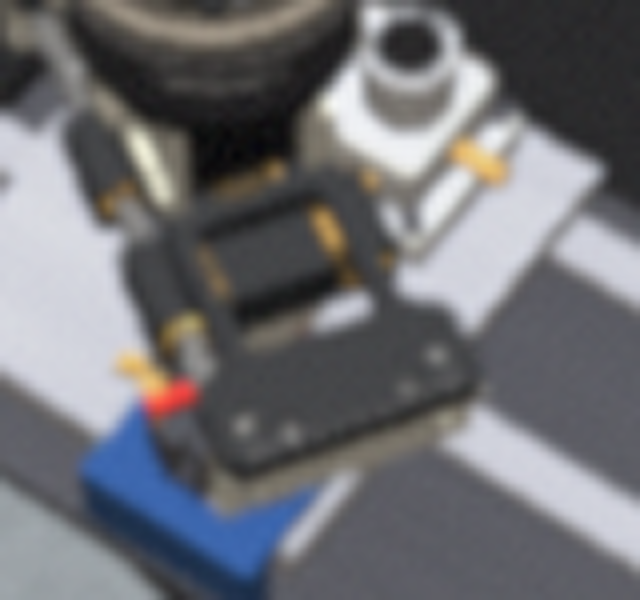

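The pin, red at (172,400), has turned with the bar towards the tab at (130,365). I'll continue to about 1.0 rad, then rest it lightly on the land.

{"op": "arm_command", "data": {
  "xyz": [
    [0, 0, 0],
    [0, 0, 0],
    [0, 0, 0],
    [0, 0, 0],
    [0, 0, 0],
    [0, 0, 0],
    [0, 0, 0],
    [0, 0, -1],
    [0, 0, -1],
    [0, 0, -1],
    [0, 0, 0],
    [0, 0, 0]
  ],
  "spin": [-4, -4, -4, -4, -4, -4, -2, 0, 0, 0, 0, 0]
}}

```text
time: 8.3
tool_pos: [0.6454, 0.0428, 0.2718]
tool_rot: [-3.139, -0.001, 2.364]
contact_force: [-2.4, -5.6, -4.2]
opening: 0.0139
grip_force: 45.0
```

```bash
python3 st.py
```

```text
F [-2.4 -5.6 -4.2] Tz [-1.05  0.33  0.02] lift 13.91 [0.6454 0.0428 0.2718] cw 1.011
```

{"op": "arm_command", "data": {
  "xyz": [
    [0, -0.5, -0.5],
    [0, 0, 0],
    [0, 0, 0],
    [0, 0, 0]
  ],
  "spin": [-1, -1, -1, 0]
}}

```text
time: 8.7
tool_pos: [0.6454, 0.0427, 0.2717]
tool_rot: [-3.14, -0.001, 2.311]
contact_force: [-4.2, -3.8, -0.2]
opening: 0.0135
grip_force: 45.0
```

```bash
python3 st.py
```

```text
F [-4.2 -3.8 -0.2] Tz [-0.98  0.71  0.16] lift 13.77 [0.6454 0.0427 0.2717] cw 1.064
```

{"op": "arm_command", "data": {
  "xyz": [
    [0, 0, 0],
    [0, 0, 0],
    [0, 0, 0]
  ],
  "spin": [-1, -1, 0]
}}

```text
time: 9.0
tool_pos: [0.6454, 0.0426, 0.2716]
tool_rot: [-3.14, -0.001, 2.276]
contact_force: [-3.8, -4.3, -1.9]
opening: 0.0135
grip_force: 45.0
```

```bash
python3 st.py
```

```text
F [-3.8 -4.3 -1.9] Tz [-0.93  0.72  0.2 ] lift 13.71 [0.6454 0.0426 0.2716] cw 1.099
```

{"op": "arm_command", "data": {
  "xyz": [
    [-0.4, -0.4, 0],
    [0, 0, 0],
    [0, 0, 0]
  ],
  "spin": [-1, -1, 0]
}}

```text
time: 9.3
tool_pos: [0.6452, 0.0424, 0.2714]
tool_rot: [-3.14, -0.001, 2.24]
contact_force: [-5.0, -3.2, -1.5]
opening: 0.0139
grip_force: 45.0
```

```bash
python3 st.py
```

```text
F [-5.  -3.2 -1.5] Tz [-0.84  0.75  0.1 ] lift 13.49 [0.6452 0.0424 0.2714] cw 1.135
```

{"op": "arm_command", "data": {
  "xyz": [
    [0, 0, 0],
    [0, 0, 0],
    [0, 0, 0]
  ],
  "spin": [-1, -0.5, 0]
}}

```text
time: 9.6
tool_pos: [0.6451, 0.0423, 0.2705]
tool_rot: [-3.14, -0.001, 2.214]
contact_force: [-3.9, -3.3, -6.8]
opening: 0.0136
grip_force: 45.0
```

```bash
python3 st.py
```

```text
F [-3.9 -3.3 -6.8] Tz [-0.78  0.43  0.05] lift 12.55 [0.6451 0.0423 0.2705] cw 1.161
```

It dropped 1 mm and the land no longer bears it, so the pin is over the notch. I'll lower without turning.

{"op": "arm_command", "data": {
  "xyz": [
    [0, 0, -1],
    [0, 0, -0.7],
    [0, 0, 0],
    [0, 0, 0]
  ],
  "spin": [0, 0, 0, 0]
}}

```text
time: 10.0
tool_pos: [0.6451, 0.0423, 0.2686]
tool_rot: [-3.14, -0.001, 2.214]
contact_force: [-3.8, -5.0, -7.1]
opening: 0.0135
grip_force: 45.0
```

```bash
python3 st.py
```

```text
F [-3.8 -5.  -7.1] Tz [-0.85  0.42  0.01] lift 10.73 [0.6451 0.0423 0.2686] cw 1.161
```

{"op": "arm_command", "data": {
  "xyz": [
    [0, 0, -0.7],
    [0, 0, 0],
    [0, 0, 0],
    [0, 0, 0]
  ],
  "spin": [0, -0.5, -0.5, 0]
}}

```text
time: 10.4
tool_pos: [0.6452, 0.0423, 0.2684]
tool_rot: [-3.14, -0.001, 2.196]
contact_force: [-4.2, -3.3, -4.1]
opening: 0.014
grip_force: 45.0
```

```bash
python3 st.py
```

```text
F [-4.2 -3.3 -4.1] Tz [-0.84  0.6   0.1 ] lift 10.49 [0.6452 0.0423 0.2684] cw 1.178
```

Seated at a lift of 10.5 mm. I'll release it.

{"op": "arm_command", "data": {
  "xyz": [
    [0, 0, 0],
    [0, 0, 0],
    [0, 0, 0]
  ],
  "spin": [0, 0, 0],
  "squeeze": 5
}}

```text
time: 10.7
tool_pos: [0.6452, 0.0424, 0.2684]
tool_rot: [-3.14, -0.001, 2.196]
contact_force: [-3.0, -3.9, -5.2]
opening: 0.0138
grip_force: 5.0
```

{"op": "arm_command", "data": {
  "xyz": [
    [0, 0, 0],
    [0, 0, 0],
    [0, 0, 0],
    [0, 0, 0],
    [0, 0, 0],
    [0, 0, 0]
  ],
  "spin": [0, 0, 0, 0, 0, 0],
  "jaw": -0.25
}}

```text
time: 11.3
tool_pos: [0.6456, 0.0425, 0.269]
tool_rot: [3.141, 0.0, 2.197]
contact_force: [0.2, -0.2, 0.9]
opening: 0.034
grip_force: 0.0
```

{"op": "arm_command", "data": {
  "xyz": [
    [0, 0, 4],
    [0, 0, 12],
    [0, 0, 20],
    [0, 0, 25],
    [0, 0, 20],
    [-10, -15, 0],
    [-12, -20, 0],
    [-12, -20, 0],
    [-12, -20, 0],
    [-12, -20, 0],
    [-12, -20, 0],
    [-9, -12, 0],
    [-4, -5, 0],
    [0, 0, 0],
    [0, 0, 0]
  ],
  "spin": [0, 0, 0, 0, 0, -3, -4, -4, -4, -4, -3, -0.4, 0, 0, 0]
}}

```text
time: 12.8
tool_pos: [0.5629, -0.0891, 0.3501]
tool_rot: [3.141, -0.0, 1.806]
contact_force: [0.3, 1.1, 0.7]
opening: 0.0345
grip_force: 0.0
```

Run:
```python
from h import *
o=observe();print(o['tool_pos'],o['tool_rot'],o['contact_force'],o['opening'])
s=grab('scene','s4'); t=grab('top','t4')
a=cv2.resize(s['img'][180:265,240:330,::-1],(400,378),interpolation=cv2.INTER_CUBIC)
b=cv2.resize(t['img'][180:265,255:345,::-1],(400,378),interpolation=cv2.INTER_CUBIC)
cv2.imwrite('pics/st4.png',np.hstack([a,b]))
```

```text
[ 0.56286514 -0.08912682  0.35007899] [ 3.14088972e+00 -4.87511891e-05  1.80645655e+00] [0.2636632  1.13592882 0.66099978] 0.034492352073871954
```

View pics/st4.png

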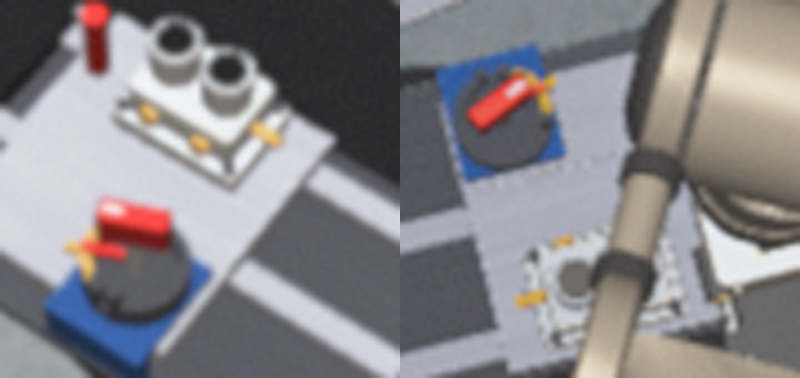

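The knob stands up by itself with its pin in the notch at the tab, (80,247) on the left. Next I'll grasp the post.

{"op": "arm_command", "data": {
  "xyz": [
    [-0.5, -0.5, -20],
    [0, 0, -20],
    [0, 0, -20],
    [0, 0, -15],
    [0, 0, -12],
    [0, 0, -10],
    [0, 0, -8],
    [0, 0, -6],
    [0, 0, 0],
    [0, 0, 0]
  ],
  "spin": [0, 0, 0, 0, 0, 0, 0, 0, 0, 0],
  "jaw": -0.4
}}

```text
time: 13.9
tool_pos: [0.5622, -0.0902, 0.2391]
tool_rot: [3.141, 0.0, 1.806]
contact_force: [-0.0, -0.3, 0.4]
opening: 0.0275
grip_force: 0.0
```

{"op": "arm_command", "data": {
  "xyz": [
    [0, 0, 0],
    [0, 0, 0],
    [0, 0, 0],
    [0, 0, 0],
    [0, 0, 0]
  ],
  "spin": [0, 0, 0, 0, 0],
  "jaw": -1,
  "squeeze": 15
}}

```text
time: 14.4
tool_pos: [0.562, -0.0902, 0.2393]
tool_rot: [3.141, 0.0, 1.806]
contact_force: [-1.8, -1.0, 5.3]
opening: 0.0154
grip_force: 15.0
```

```bash
python3 st.py
```

```text
F [-1.8 -1.   5.3] Tz [-0.26  0.43  0.09] lift -18.58 [ 0.562  -0.0902  0.2393] cw 1.569
```

{"op": "arm_command", "data": {
  "xyz": [
    [-0.2, 1, 0],
    [-0.5, 2, 0],
    [-0.7, 2.9, 0],
    [-0.7, 2.9, 0],
    [-0.7, 2.9, 0]
  ],
  "spin": [0, 0, 0, 0, 0],
  "squeeze": 25
}}

```text
time: 14.9
tool_pos: [0.5593, -0.0788, 0.2393]
tool_rot: [3.141, 0.001, 1.806]
contact_force: [-3.2, -3.6, 4.8]
opening: 0.0154
grip_force: 25.0
```

```bash
python3 st.py
```

```text
F [-3.2 -3.6  4.8] Tz [-0.66  0.44 -0.01] lift -18.57 [ 0.5593 -0.0788  0.2393] cw 1.569
```

{"op": "arm_command", "data": {
  "xyz": [
    [-0.7, 2.9, 0],
    [-0.7, 2.9, 0],
    [-0.7, 2.9, 0],
    [-0.7, 2.9, 0],
    [-0.7, 2.9, 0],
    [-0.7, 2.9, 0],
    [-0.7, 2.9, 0],
    [-0.7, 2.9, 0],
    [-0.7, 2.9, 0],
    [-0.7, 2.9, 0]
  ],
  "spin": [0, 0, 0, 0, 0, 0, 0, 0, 0, 0]
}}

```text
time: 15.9
tool_pos: [0.5524, -0.0498, 0.2393]
tool_rot: [3.141, 0.001, 1.806]
contact_force: [-1.7, -4.0, 4.7]
opening: 0.0152
grip_force: 25.0
```

```bash
python3 st.py
```

```text
F [-1.7 -4.   4.7] Tz [-0.64  0.41  0.04] lift -18.58 [ 0.5524 -0.0498  0.2393] cw 1.569
```

{"op": "arm_command", "data": {
  "xyz": [
    [-0.7, 2.9, 0],
    [-0.7, 2.9, 0],
    [-0.7, 2.9, 0],
    [-0.7, 2.9, 0],
    [-0.7, 2.9, 0],
    [-0.7, 2.9, 0],
    [-0.7, 2.9, 0],
    [-0.7, 2.9, 0],
    [-0.7, 2.9, 0],
    [-0.7, 2.9, 0]
  ],
  "spin": [0, 0, 0, 0, 0, 0, 0, 0, 0, 0]
}}

```text
time: 16.9
tool_pos: [0.5454, -0.0207, 0.2393]
tool_rot: [3.141, 0.001, 1.806]
contact_force: [-1.8, -2.3, 5.2]
opening: 0.0156
grip_force: 25.0
```

```bash
python3 st.py
```

```text
F [-1.8 -2.3  5.2] Tz [-0.62  0.31  0.02] lift -18.59 [ 0.5454 -0.0207  0.2393] cw 1.569
```

{"op": "arm_command", "data": {
  "xyz": [
    [-0.7, 2.9, 0],
    [-0.7, 2.9, 0],
    [-0.7, 2.9, 0],
    [-0.7, 2.9, 0],
    [-0.7, 2.9, 0],
    [-0.2, 1, 0],
    [-0.2, 1, 0],
    [-0.2, 1, 0],
    [0, 0, 0]
  ],
  "spin": [0, 0, 0, 0, 0, 0, 0, 0, 0]
}}

```text
time: 17.8
tool_pos: [0.5413, -0.0031, 0.2393]
tool_rot: [3.141, 0.001, 1.806]
contact_force: [-2.2, -2.9, 5.6]
opening: 0.0153
grip_force: 25.0
```

```bash
python3 st.py
```

```text
F [-2.2 -2.9  5.6] Tz [-0.45  0.37  0.03] lift -18.61 [ 0.5413 -0.0031  0.2393] cw 1.569
```

{"op": "arm_command", "data": {
  "xyz": [
    [-0.2, 1, 0],
    [-0.2, 1, 0],
    [0, 0, 0]
  ],
  "spin": [0, 0, 0]
}}

```text
time: 18.1
tool_pos: [0.5411, -0.0021, 0.2393]
tool_rot: [3.141, 0.003, 1.806]
contact_force: [-1.3, -9.0, 4.5]
opening: 0.0154
grip_force: 25.0
```

```bash
python3 st.py
```

```text
F [-1.3 -9.   4.5] Tz [-1.51  0.3   0.02] lift -18.6 [ 0.5411 -0.0021  0.2393] cw 1.569
```

The carriage is at the far stop: about 90 mm of travel and 9 N. I'll let go and lift.

{"op": "arm_command", "data": {
  "xyz": [
    [0, 0, 0],
    [0, 0, 0],
    [0, 0, 0],
    [0, 0, 0],
    [0, 0, 0]
  ],
  "spin": [0, 0, 0, 0, 0],
  "jaw": -0.4
}}

```text
time: 18.6
tool_pos: [0.5408, -0.0007, 0.2387]
tool_rot: [3.142, -0.0, 1.806]
contact_force: [0.1, -0.1, 0.7]
opening: 0.0273
grip_force: 0.0
```

{"op": "arm_command", "data": {
  "xyz": [
    [0, 0, 5],
    [0, 0, 15],
    [0, 0, 25],
    [0, 0, 30],
    [0, 0, 30],
    [0, 0, 20],
    [-20, 20, 0],
    [-30, 30, 0],
    [-30, 30, 0],
    [-30, 30, 0],
    [-20, 20, 0],
    [0, 0, 0],
    [0, 0, 0]
  ],
  "spin": [0, 0, 0, 0, 0, 0, 0, 0, 0, 0, 0, 0, 0]
}}

```text
time: 19.9
tool_pos: [0.4107, 0.1294, 0.3644]
tool_rot: [3.14, 0.0, 1.807]
contact_force: [0.5, 0.1, 0.5]
opening: 0.0275
grip_force: 0.0
```

Run:
```python
from h import *
o=observe();print(o['tool_pos'],o['contact_force'])
s=grab('scene','s5'); t=grab('top','t5')
a=cv2.resize(s['img'][150:290,200:400,::-1],(570,400),interpolation=cv2.INTER_CUBIC)
cv2.imwrite('pics/s5.png',a)
h=cv2.cvtColor(s['img'],cv2.COLOR_RGB2HSV)
m=((h[...,0]<6)|(h[...,0]>174))&(h[...,1]>140)&(h[...,2]>70)
n,l,st,ce=cv2.connectedComponentsWithStats(m.astype('uint8'))
for i in range(1,n):
    if 4<st[i][4]<400:
        v,u=np.where(l==i); P=np.array([pt(s,a,b) for a,b in zip(u,v)]); t=P[(P[:,2]>.08)&(P[:,2]<.2)]
        if len(t): print(st[i],t[:,2].max(),t[t[:,2]>t[:,2].max()-.008].mean(0))
```

```text
[0.41074925 0.12938666 0.36444042] [0.45312108 0.07447343 0.54967023]
[287 196   5  16  56] 0.08937550352681556 [5.41667189e-01 4.50187764e-04 8.61293550e-02]
[259 227  19  11 132] 0.12026630016328699 [0.6433804  0.04976092 0.11577537]
[373 251  26  26 348] 0.11203514593932062 [0.49740883 0.27962785 0.1071934 ]
```

View pics/s5.png

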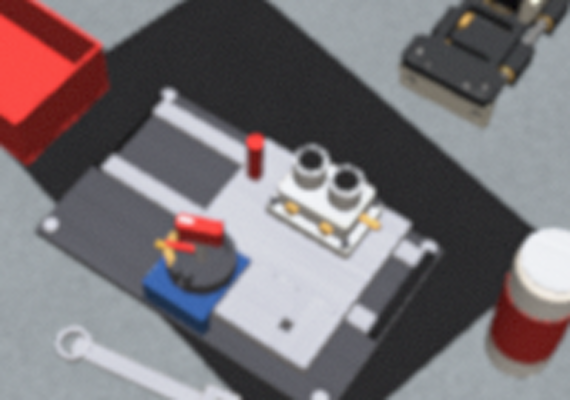

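The carriage is at the far end: the post is at (255,155) and has moved about 89 mm. The knob is up (top at 0.1158 m) with its pin in the notch at (180,245), and nothing else has moved. I'll hand in.

```bash
python3 -c "
from cell import *
print(hand_in())"
```

```text
the job is handed in; nothing more can be done
None
```

The job is done and handed in at about 20 s: the plunger knob rests up by itself in its notch, the carriage is against its far stop, the gripper touches nothing, and the bystanders show no sign of having moved.

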